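Hold the drill guide at its notch over a wooden lamp base

TASK

Push the square wooden lamp base along its channel in the drilling jig until it is fully home against the fence. Then take the drill guide by its upright grip, slide it along the rail until you feel its ball click into the hidden notch, and finish holding the guide still there, gripped between the fingers, as if a colleague were about to drill. Leave the spray can, the concrete pot and the saucer where they are.

Things in the scene. Friction and masses are not known exactly. Their poses are not given: they have to be found in the camera images.
- jig: Drilling jig fixed to the table: grey laminated board 210 (x) by 360 (y) by 15 mm high. Origin at the centre of its underside; +x points from the open side to the rail, +y along the rail. The aluminium rail lies along y, centred on x = +80 mm, top at z = 45 mm, black end blocks at y = +/-153 mm.
- fence (a point): Middle of the lower edge of the jig's wooden fence, on its face towards -x: jig x = +40 mm, y = 0, z = 15 mm (top of the jig's board). The fence is 22 mm high, 130 mm long in y. Two channel walls along x stand with inner faces at jig y = +/-41.5 mm, 10 mm high, x from -92.5 to 37.5 mm; the channel is open at the -x end.
- base_centre (a point): Centre (half-way up) of the loose square wooden lamp base, 80 x 80 x 18 mm, about 75 g, in the channel: underside at jig z = 15 mm, top at 33 mm, sides along the jig's axes. It starts with a gap of 20 to 45 mm to the fence; home, its centre is at jig x = 0. Push its -x edge towards jig +x.
- guide (a joint): Place of the drill guide on the rail, m: 0 at the right-hand end (its centre at jig y = -100 mm), 0.2 at the left (+100 mm). Starts between 0 and 0.03. Sliding takes 1 to 3 N. The only notch is hidden in the rail, somewhere from 0.065 to 0.135; it draws the ball in from 7 mm either side, centres the guide if that is free, and takes about 7 to 9 N to leave.
- guide_grip (a point): Where to grasp the guide's upright black grip: on its middle line, at jig x = +80 mm, z = 90 mm. The grip is a fin 16 mm thick along the rail (jig y), 26 mm across it (jig x), standing from jig z = 59.5 to 105.5 mm on a black block 48 (x) by 56 (y) mm, which it tops at the middle.
- bushing (a point): Top of the steel drill bushing (20 mm wide, jig z from 38 to 62 mm) at the end of the guide's steel arm, at jig x = 0, 80 mm to jig -x of the grip; it moves with the guide and passes over the base without touching.
- pin (a joint): Height of the small steel pin of the detent ball, m, on the guide's block 21 mm to jig +y of the grip: 0 to -0.0006 while the ball rides on the plain track (pin about 5 mm proud), about -0.0035 when the ball sits in the notch; below -0.0015 the guide is within about 2 mm of the notch's centre.
- spray: Bystander: upright spray can, 60 mm across, 190 mm high; origin at the centre of its underside.
- lamp_pot: Bystander: open concrete pot, 110 mm across, 125 mm high; origin at the centre of its underside.
- saucer: Bystander: terracotta saucer, 110 mm across, 22 mm high; origin at the centre of its underside.
Not all that is in view belongs to the job. What is meant by the part that bears base_centre is not purple, and is the larger of those in its own colour.

How it is judged:
By the outcome, as a careful person would: the job done as asked, in the order asked, and still so for the second after the job is handed in, while the arm keeps its last pose, push and grip.
It also fails if it takes over 58 s, if anything falls off the work surface, if the arm or the gripper's body presses on something with over 40 N, if the wrist force passes 120 N, or if a joint passes its speed limit or range.

ROBOT

A 6-joint arm with a two-finger parallel gripper is mounted at the origin on the work surface. World frame = base frame: x ahead of the robot, y to its left, z up, the work surface at z = 0. Lengths are in m, angles in rad, forces in N, time in s.
With the tool pointing down it reaches from about 0.3 to 0.775 m from the base axis. Payload 14.6 kg.
Tool frame: the origin (TCP) lies on the centre line of the jaws, within the pads' length; the fingertips stand ctrl.tcp_to_tips ahead of it and the grasp point (between the pads) lies 2 mm behind it (ctrl.tcp_to_tips is the distance from the TCP to the fingertips, in m); z points along the fingers, y is the line along which they close (so a half turn about z gives the same grasp; the last joint's range is limited). The gripper opens to 94 mm and grips with 3 to 60 N. Pads are 16 mm wide; open, the fingers measure 119 mm over their backs; the gripper's body (75 mm by 177 mm) begins 78 mm behind the grasp point.
Start: joints at [-1.35, 0.3, 1.521, -0, 1.321, -0.067], TCP at [0.156, -0.527, 0.222] pointing down, gripper open.
Joint ranges: [-3.03, 3.03], [-0.79, 2.21], [0.23, 2.52], [-1.04, 4.18], [0, 3.07], [-2.55, 2.55]. Speed limits (rad/s): [2.22, 2.22, 2.57, 3.14, 3.14, 3.14].

INTERFACE

Orientations are given as [roll, pitch, yaw] about the fixed x, y, z axes, in that order (R = Rz(yaw) Ry(pitch) Rx(roll)).
In Python, from station import telemetry, viewer, hand_in, ctrl gives the robot as it stands.
- The arm moves only by the tool step_arm, never from a script. Its argument "plan" is a list of rows, each an object of numbers: "dx", "dy", "dz": the shift along the tool's x, y, z scaled (see below); "rx", "ry", "rz": the turn, a rotation vector about the tool's x, y, z scaled (see below); "claw": the closure, from 0 (fully open) to 1 (shut). In form: [{"dx": .., "dy": .., "dz": .., "rx": .., "ry": .., "rz": .., "claw": ..}, ...]. A call has 1 to 10 rows; each row shifts and turns the commanded pose from where the row before left it, along the tool's axes as they then stand; what a row does not reach is not made up. The controller multiplies each number of a shift by 0.1 m and each number of a turn by 90 degrees. A row lasts 1/10 s, in which the tool goes at most 50 mm and 8.59 degrees, less where a joint would pass 70% of its speed; a pose out of reach is approached as far as the arm can. A call with a number of a shift or a turn outside -1 to 1 is refused whole. A call with a gripper value outside its range is refused whole. The fingers move at their own pace and stop on an object; "grip_force" is the grip in N (left out, the last holds). Time passes only in rows, so rows that do not move let the fingers close. It gives the time, the measured TCP pose, the force, the opening and the grip force at its end, in the units of the state.
- telemetry.get_obs(): the state, without advancing time (a new reading comes with each control period).
- viewer.camera(name): name is "scene" or "top"; returns a dict with "img" (420x560x3 uint8, red, green, blue), "z_map" (420x560 float32, m along the optical axis (not along the pixel's ray), 0 where there is no reading), "fx", "fy", "cx", "cy" (pixels), "R" (3x3) and "t" (3): a world point X has camera coordinates R X + t. Camera axes: x right, y down, z forward; pixel columns grow to the right and rows downward; lengths in m; the calibration is good to about 2 mm. A picture is of the moment at which its call begins.
- hand_in(): hands the job in; it is judged then, once.
Trained networks look in a picture, given as the dict that the camera call returned (one of the last four; its "shot" number tells which), for a name from the list of things; names that differ only in an ending like _2 or _b are one class to them, and where a whole thing is asked for, a point or a joint stands for the part that bears it (a point fixed in the world has none). Each returns a list of dicts, best first, with "score" (0 to 1); they miss things now and then, are a little off and sometimes report something else, mostly with a low value. They report only what shows in the picture. A call takes as long as a camera call. They do not tell look-alikes from the thing itself.
- viewer.recognise(target, picture): "rect" ([left, top, right, bottom] in pixels, round what is visible of it).
The state is a dict: "time_s": time; "qpos": joint angles; "joint_vel": joint speeds; "tau": joint torques, N m; "ee_pos": TCP position; "eef_rot": TCP orientation; "force": force on the tool from outside, world axes, zero at the start; "moment": the same for the moment, N m; "grip_width": finger opening in m; "grip_force": force on a finger pad.
Only numpy, scipy, OpenCV 4.12 (cv2) and the standard library are available. Lean on these libraries where they do the work, as an engineer would, in place of code of your own. Each camera call takes 0.05 s, during which the arm holds its last target. There are 200 camera calls.

## Working session

There is one attempt and no reset: what is moved stays moved. The work goes in short steps, Python scripts to look and compute and a tool call to move; the robot and the scene stay as the last step left them, time stands still between calls to the robot, and variables do not carry over. Pictures are saved under pics/ and viewed, at most 10 in all, crops included, and the job is handed in when it is done.

Besides the shell and the picture viewer there is one more tool, called after ">>>" as name(argument=value, ...), one argument or row to a line, values as JSON. step_arm: Moves the arm, as the interface text tells. Shifts and turns lie within -1 to 1; 1 stands for 0.1 m of shift or 90 degrees of turn. Its arguments: {"type":"object","properties":{"plan":{"type":"array"},"grip_force":{"type":"number"}},"required":["plan"]}

```bash
mkdir -p pics; python3 - <<'E'
from station import telemetry, viewer, ctrl
import cv2,numpy as np
print(ctrl.tcp_to_tips, {k:np.round(v,3) for k,v in telemetry.get_obs().items()})
ims=[]
for n in("scene","top"):
    p=viewer.camera(n); cv2.imwrite(f"pics/{n}0.png",p["img"][:,:,::-1])
    np.savez(f"{n}0.npz",**{k:v for k,v in p.items() if k!='shot'})
    for t in("jig","base_centre","guide","guide_grip","bushing","pin","spray","lamp_pot","saucer"):
        print(n,t,[(np.round(d["rect"]).astype(int).tolist(),round(d["score"],2)) for d in viewer.recognise(t,p)[:4]])
E
```

```text
0.017 {'time_s': np.float64(0.0), 'qpos': array([-1.35 ,  0.3  ,  1.522, -0.   ,  1.321, -0.067]), 'joint_vel': array([-0.   , -0.001, -0.   , -0.002, -0.001, -0.   ]), 'tau': array([-2.0000e-03, -5.3180e+01, -3.5274e+01,  7.1000e-02,  2.4000e-02,
       -0.0000e+00]), 'ee_pos': array([ 0.156, -0.527,  0.222]), 'eef_rot': array([-3.14 , -0.   ,  0.288]), 'force': array([-0.007, -0.119,  0.41 ]), 'moment': array([ 0.012, -0.009,  0.027]), 'grip_force': np.float64(0.0), 'grip_width': np.float64(0.094)}
scene jig [([214, 175, 341, 279], 0.58)]
scene base_centre [([287, 279, 326, 311], 0.75), ([251, 200, 286, 227], 0.73), ([250, 170, 266, 187], 0.69)]
scene guide [([255, 222, 290, 258], 0.62)]
scene guide_grip [([252, 221, 297, 259], 0.6), ([249, 201, 287, 225], 0.58)]
scene bushing [([252, 223, 292, 257], 0.77)]
scene pin []
scene spray [([340, 113, 362, 173], 0.67)]
scene lamp_pot [([137, 270, 186, 333], 0.7)]
scene saucer [([116, 248, 156, 281], 0.71)]
top jig [([213, 180, 345, 268], 0.75)]
top base_centre [([264, 226, 297, 254], 0.96), ([244, 282, 267, 304], 0.83), ([293, 123, 329, 160], 0.58)]
top guide [([290, 180, 311, 224], 0.79)]
top guide_grip [([291, 183, 313, 227], 0.92)]
top bushing [([291, 183, 312, 224], 0.8), ([210, 177, 347, 269], 0.46)]
top pin []
top spray [([130, 236, 165, 257], 0.78)]
top lamp_pot [([401, 175, 453, 215], 0.69)]
top saucer [([402, 250, 441, 286], 0.7)]
```

View pics/scene0.png

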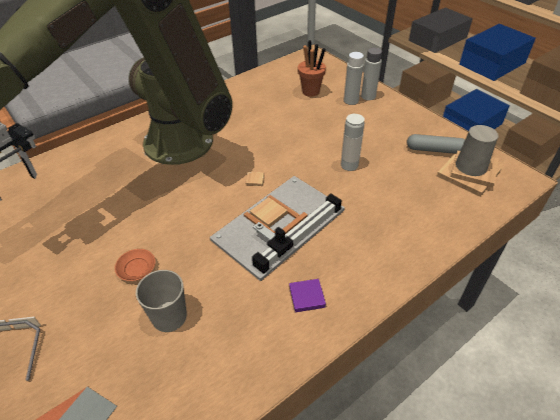

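View pics/top0.png

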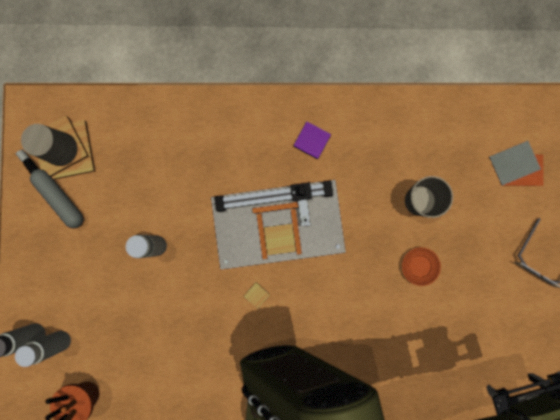

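Candidates for the base in the top view are the wooden square in the channel (281,239), the purple square (312,140) and the small yellow chip (257,294). I choose (281,239): it's not purple, it's the larger of the two yellow ones, and it lies in the channel. Next I measure it and check it in one crop.

```bash
cat > h.py <<'E'
import numpy as np,cv2
def world(p):
    z=p["z_map"]; v,u=np.mgrid[:z.shape[0],:z.shape[1]]
    c=np.stack([(u-p["cx"])/p["fx"]*z,(v-p["cy"])/p["fy"]*z,z],-1)
    w=(c-p["t"])@p["R"]; w[z==0]=np.nan; return w
def proj(p,X):
    c=np.asarray(X)@p["R"].T+p["t"]; return np.stack([c[...,0]/c[...,2]*p["fx"]+p["cx"],c[...,1]/c[...,2]*p["fy"]+p["cy"]],-1)
E
python3 - <<'E'
from h import *
p=dict(np.load("top0.npz")); w=world(p); im=p["img"]
print("cam",-p["R"].T@p["t"])
# board
r=w[170:280,200:355]; z=r[...,2]
print("table z",np.nanmedian(w[290:310,290:340,2]), "board z",np.nanmedian(w[225:240,315:330,2]))
m=(z>0.009)
n,l,st,c=cv2.connectedComponentsWithStats(m.astype(np.uint8)); k=1+np.argmax(st[1:,4])
P=r[l==k][:,:2].astype(np.float32); rect=cv2.minAreaRect(P*1000); print("jig rect",rect, len(P))
# rail: z about 45
m2=(l==k)&(abs(z-.045)<.006); rp=r[m2]; print("rail",cv2.minAreaRect((rp[:,:2]*1000).astype(np.float32)),len(rp))
hsv=cv2.cvtColor(im,cv2.COLOR_RGB2HSV)
print("base px",im[239,281],hsv[239,281],"wood wall",hsv[235,263],"z base",w[239,281])
cv2.imwrite("pics/crop.png",cv2.resize(im[170:280,200:355][:,:,::-1],None,fx=5,fy=5,interpolation=cv2.INTER_CUBIC))
E
```

```text
cam [ 0.4931683  -0.00187268  1.40802451]
table z -0.000507280207288263 board z 0.014102250066565201
jig rect ((539.1710205078125, 38.1339111328125), (210.28317260742188, 362.49639892578125), 8.116768836975098) 9058
rail ((552.048095703125, 38.603118896484375), (176.41233825683594, 330.5487365722656), 8.555550575256348) 939
base px [168 150  86] [ 23 124 168] wood wall [ 12 178 146] z base [0.49607214 0.02509727 0.0323483 ]
```

View pics/crop.png

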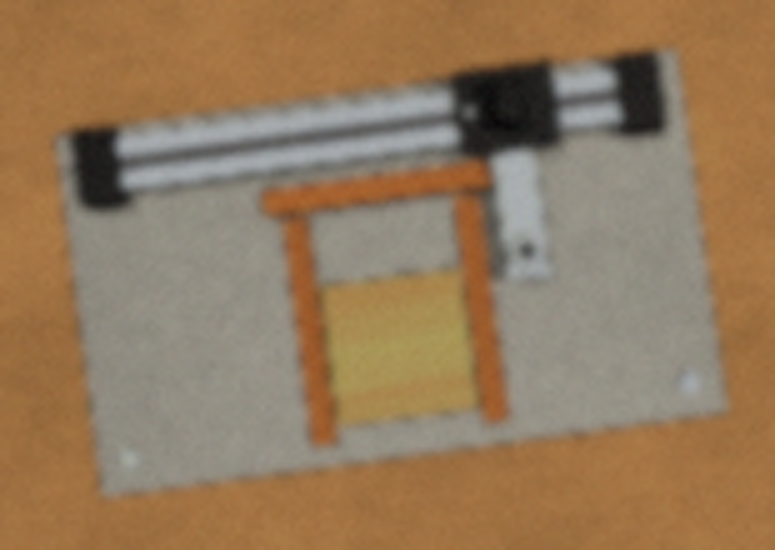

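The crop confirms it: the base sits at crop (400,348), pixel (280,240), between orange walls with the fence above it. The grip is at about pixel (301,191). Now the exact poses.

```bash
cat >> h.py <<'E'
def tojig(w,o,yaw):
    d=w[...,:2]-o; c,s=np.cos(yaw),np.sin(yaw); return np.stack([d[...,0]*c+d[...,1]*s,-d[...,0]*s+d[...,1]*c,w[...,2]],-1)
E
python3 - <<'E'
from h import *
O=np.array([.5392,.0381]);yaw=np.radians(8.12)
mm=lambda a:np.round(np.nanpercentile(a,[3,50,97],axis=0)*1000,1).tolist()
for n in("top","scene"):
    p=dict(np.load(n+"0.npz")); w=world(p); j=tojig(w,O,yaw); hsv=cv2.cvtColor(p["img"],cv2.COLOR_RGB2HSV)
    H,S,V=[hsv[...,i].astype(int) for i in range(3)]
    inj=(abs(j[...,0])<.112)&(abs(j[...,1])<.19)
    b=inj&(H>17)&(H<30)&(S>80)&(abs(j[...,2]-.033)<.006); print(n,"base",mm(j[b]),b.sum())
    f=inj&(H<16)&(S>120)&(j[...,0]>.03)&(j[...,2]>.025); print("fence",mm(j[f]),f.sum())
    g=inj&(j[...,2]>.085); print("grip top",mm(j[g]),g.sum())
    e=inj&(V<70)&(j[...,2]>.03)&(abs(j[...,1])>.13); print("ends",mm(j[e&(j[...,1]<0)]),mm(j[e&(j[...,1]>0)]))
    g=inj&(abs(j[...,2]-.0555)<.008)&(j[...,0]>.05); print("block",mm(j[g]),g.sum())
c,s=np.cos(yaw),np.sin(yaw)
d=np.array([.156,-.527])-O; print("tcp in jig",d@[c,s],d@[-s,c])
E
```

```text
top base [[-80.3, -38.4, 28.0], [-43.6, -2.0, 32.7], [-6.3, 35.6, 37.2]] 747
fence [[36.7, -143.9, 28.2], [47.5, -10.2, 36.6], [102.7, 141.9, 59.1]] 273
grip top [[67.5, -85.8, 96.7], [78.8, -78.0, 104.4], [91.7, -70.7, 108.8]] 59
ends [[58.6, -163.7, 45.1], [77.4, -153.5, 53.9], [97.2, -143.0, 58.7]] [[58.4, 140.4, 43.4], [77.5, 149.7, 54.0], [97.2, 160.8, 59.7]]
block [[56.1, -161.6, 47.8], [78.9, -68.1, 55.2], [101.5, 160.2, 62.5]] 682
scene base [[-63.4, -39.2, 30.1], [-44.5, -6.2, 33.5], [-36.7, 31.6, 37.3]] 70
fence [[39.1, -87.5, 27.6], [50.0, 13.3, 36.8], [92.7, 58.1, 95.1]] 158
grip top [[66.7, -88.8, 86.3], [82.5, -84.0, 101.9], [92.4, -73.1, 106.8]] 94
ends [[62.2, -168.2, 31.7], [85.7, -160.1, 53.4], [101.1, -145.7, 57.6]] [[61.2, 137.7, 32.5], [86.5, 147.2, 52.9], [101.0, 160.3, 58.1]]
block [[57.6, -166.4, 47.7], [83.8, -89.5, 55.2], [102.7, 157.6, 62.1]] 574
tcp in jig -0.4591767658096628 -0.5053087647573294
```

>>> step_arm(
  plan=[
    {"rz": 0.0465,"claw": 1},
    {"rz": 0.0465,"claw": 1},
    {"dx": 0.2,"dy": -0.3,"claw": 1},
    {"dx": 0.2,"dy": -0.3,"claw": 1},
    {"dx": 0.22,"dy": -0.32,"claw": 1},
    {"dx": 0.22,"dy": -0.32,"claw": 1},
    {"dx": 0.22,"dy": -0.32,"claw": 1},
    {"dx": 0.22,"dy": -0.32,"claw": 1},
    {"dx": 0.22,"dy": -0.32,"claw": 1},
    {"dx": 0.22,"dy": -0.32,"claw": 1},
  ],
  grip_force=10,
)

```text
$.plan[0]: bad value
```

>>> step_arm(
  plan=[
    {"dx": 0.22,"dy": -0.32,"claw": 1},
    {"dx": 0.22,"dy": -0.32,"claw": 1},
    {"dx": 0.22,"dy": -0.32,"claw": 1},
    {"dx": 0.22,"dy": -0.32,"claw": 1},
    {"dx": 0.22,"dy": -0.32,"claw": 1},
    {"dx": 0.22,"dy": -0.32,"claw": 1},
    {"dx": 0.22,"dy": -0.32,"claw": 1},
    {"dx": 0.21,"dy": -0.24,"claw": 1},
    {"claw": 1},
    {"claw": 1},
  ],
)

```text
$.plan[0]: bad value
```

>>> step_arm(
  plan=[
    {"dx": 0,"dy": 0,"dz": 0,"rx": 0,"ry": 0,"rz": 0.0465,"claw": 1},
    {"dx": 0,"dy": 0,"dz": 0,"rx": 0,"ry": 0,"rz": 0.0465,"claw": 1},
    {"dx": 0.2,"dy": -0.3,"dz": 0,"rx": 0,"ry": 0,"rz": 0,"claw": 1},
    {"dx": 0.2,"dy": -0.3,"dz": 0,"rx": 0,"ry": 0,"rz": 0,"claw": 1},
    {"dx": 0.22,"dy": -0.32,"dz": 0,"rx": 0,"ry": 0,"rz": 0,"claw": 1},
    {"dx": 0.22,"dy": -0.32,"dz": 0,"rx": 0,"ry": 0,"rz": 0,"claw": 1},
    {"dx": 0.22,"dy": -0.32,"dz": 0,"rx": 0,"ry": 0,"rz": 0,"claw": 1},
    {"dx": 0.22,"dy": -0.32,"dz": 0,"rx": 0,"ry": 0,"rz": 0,"claw": 1},
  ],
  grip_force=10,
)

```text
time_s: 1.8
ee_pos: [0.2567, -0.3218, 0.2225]
eef_rot: [3.141, -0.0, 0.141]
force: [0.6, -1.5, 0.0]
grip_width: 0.0334
grip_force: 0.0
```

>>> step_arm(
  plan=[
    {"dx": 0.24,"dy": -0.34,"dz": 0,"rx": 0,"ry": 0,"rz": 0,"claw": 1},
    {"dx": 0.24,"dy": -0.34,"dz": 0,"rx": 0,"ry": 0,"rz": 0,"claw": 1},
    {"dx": 0.24,"dy": -0.34,"dz": 0,"rx": 0,"ry": 0,"rz": 0,"claw": 1},
    {"dx": 0.24,"dy": -0.34,"dz": 0,"rx": 0,"ry": 0,"rz": 0,"claw": 1},
    {"dx": 0.24,"dy": -0.34,"dz": 0,"rx": 0,"ry": 0,"rz": 0,"claw": 1},
    {"dx": 0.24,"dy": -0.34,"dz": 0,"rx": 0,"ry": 0,"rz": 0,"claw": 1},
    {"dx": 0.24,"dy": -0.34,"dz": 0,"rx": 0,"ry": 0,"rz": 0,"claw": 1},
    {"dx": 0.24,"dy": -0.34,"dz": 0,"rx": 0,"ry": 0,"rz": 0,"claw": 1},
    {"dx": 0,"dy": 0,"dz": 0,"rx": 0,"ry": 0,"rz": 0,"claw": 1},
    {"dx": 0,"dy": 0,"dz": 0,"rx": 0,"ry": 0,"rz": 0,"claw": 1},
  ],
)

```text
time_s: 2.8
ee_pos: [0.4079, -0.0263, 0.2223]
eef_rot: [3.142, 0.0, 0.144]
force: [-0.6, -0.6, 0.4]
grip_width: 0.0005
grip_force: 0.0
```

>>> step_arm(
  plan=[
    {"dx": 0.13,"dy": -0.22,"dz": 0,"rx": 0,"ry": 0,"rz": 0,"claw": 1},
    {"dx": 0.13,"dy": -0.22,"dz": 0.1,"rx": 0,"ry": 0,"rz": 0,"claw": 1},
    {"dx": 0,"dy": 0,"dz": 0.4,"rx": 0,"ry": 0,"rz": 0,"claw": 1},
    {"dx": 0,"dy": 0,"dz": 0.4,"rx": 0,"ry": 0,"rz": 0,"claw": 1},
    {"dx": 0,"dy": 0,"dz": 0.4,"rx": 0,"ry": 0,"rz": 0,"claw": 1},
    {"dx": 0,"dy": 0,"dz": 0.4,"rx": 0,"ry": 0,"rz": 0,"claw": 1},
    {"dx": 0,"dy": 0,"dz": 0.14,"rx": 0,"ry": 0,"rz": 0,"claw": 1},
    {"dx": 0,"dy": 0,"dz": 0,"rx": 0,"ry": 0,"rz": 0,"claw": 1},
    {"dx": 0,"dy": 0,"dz": 0,"rx": 0,"ry": 0,"rz": 0,"claw": 1},
  ],
)

```text
time_s: 3.7
ee_pos: [0.4277, 0.0196, 0.0392]
eef_rot: [3.141, -0.001, 0.14]
force: [0.6, -0.9, -0.1]
grip_width: 0.0001
grip_force: 0.0
```

```bash
cat > look.py <<'E'
import sys
from h import *
from station import telemetry,viewer
p=viewer.camera(sys.argv[1]); x0,y0,x1,y1=map(int,sys.argv[3:7]); k=min(790/(x1-x0),590/(y1-y0))
cv2.imwrite(f"pics/{sys.argv[2]}.png",cv2.resize(p["img"][y0:y1,x0:x1,::-1],None,fx=k,fy=k,interpolation=cv2.INTER_CUBIC))
o=telemetry.get_obs(); e=np.array(o["ee_pos"]); print("tcp jig",np.round(tojig(e,np.array([.539,.0365]),np.radians(8.12))*1000,1),np.round(o["force"],1))
E
python3 look.py scene s1 200 160 355 280
```

```text
tcp jig [-112.2   -0.9   39.6] [0.2 0.5 0.4]
```

View pics/s1.png

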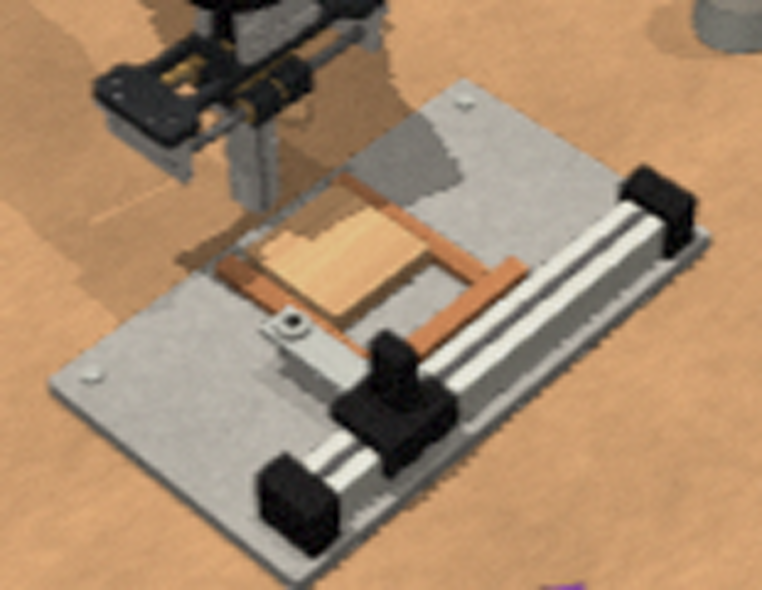

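The closed fingers (crop 255,185) stand just behind the base's -x edge, centred in the channel. Pushing now.

>>> step_arm(
  plan=[
    {"dx": 0.08,"dy": 0,"dz": 0.015,"rx": 0,"ry": 0,"rz": 0,"claw": 1},
    {"dx": 0.08,"dy": 0,"dz": 0,"rx": 0,"ry": 0,"rz": 0,"claw": 1},
    {"dx": 0.06,"dy": 0,"dz": 0,"rx": 0,"ry": 0,"rz": 0,"claw": 1},
    {"dx": 0.06,"dy": 0,"dz": 0,"rx": 0,"ry": 0,"rz": 0,"claw": 1},
    {"dx": 0.06,"dy": 0,"dz": 0,"rx": 0,"ry": 0,"rz": 0,"claw": 1},
    {"dx": 0.06,"dy": 0,"dz": 0,"rx": 0,"ry": 0,"rz": 0,"claw": 1},
    {"dx": 0.06,"dy": 0,"dz": 0,"rx": 0,"ry": 0,"rz": 0,"claw": 1},
    {"dx": 0.06,"dy": 0,"dz": 0,"rx": 0,"ry": 0,"rz": 0,"claw": 1},
    {"dx": 0.05,"dy": 0,"dz": 0,"rx": 0,"ry": 0,"rz": 0,"claw": 1},
    {"dx": 0,"dy": 0,"dz": 0,"rx": 0,"ry": 0,"rz": 0,"claw": 1},
  ],
)

```text
time_s: 4.75
ee_pos: [0.4844, 0.0286, 0.0369]
eef_rot: [3.142, -0.0, 0.142]
force: [-0.6, 0.1, 0.7]
grip_width: 0.0005
grip_force: 0.0
```

>>> step_arm(
  plan=[
    {"dx": 0.02,"dy": 0,"dz": 0,"rx": 0,"ry": 0,"rz": 0,"claw": 1},
    {"dx": 0.02,"dy": 0,"dz": 0,"rx": 0,"ry": 0,"rz": 0,"claw": 1},
  ],
)

```text
time_s: 4.95
ee_pos: [0.4878, 0.0291, 0.0369]
eef_rot: [-3.142, 0.0, 0.142]
force: [0.4, -1.6, 0.4]
grip_width: 0.0002
grip_force: 0.1
```

>>> step_arm(
  plan=[
    {"dx": 0.015,"dy": 0,"dz": 0,"rx": 0,"ry": 0,"rz": 0,"claw": 1},
    {"dx": 0.01,"dy": 0,"dz": 0,"rx": 0,"ry": 0,"rz": 0,"claw": 1},
    {"dx": 0,"dy": 0,"dz": 0,"rx": 0,"ry": 0,"rz": 0,"claw": 1},
  ],
)

```text
time_s: 5.25
ee_pos: [0.4899, 0.0294, 0.0369]
eef_rot: [-3.142, 0.001, 0.142]
force: [-4.4, -1.9, 2.6]
grip_width: 0.0006
grip_force: 2.0
```

>>> step_arm(
  plan=[
    {"dx": 0.01,"dy": 0,"dz": 0,"rx": 0,"ry": 0,"rz": 0,"claw": 1},
    {"dx": 0,"dy": 0,"dz": 0,"rx": 0,"ry": 0,"rz": 0,"claw": 1},
  ],
)

```text
time_s: 5.45
ee_pos: [0.4901, 0.0294, 0.0368]
eef_rot: [-3.141, 0.003, 0.142]
force: [-11.2, -2.2, 8.4]
grip_width: 0.0007
grip_force: 5.6
```

>>> step_arm(
  plan=[
    {"dx": 0.01,"dy": 0,"dz": 0,"rx": 0,"ry": 0,"rz": 0,"claw": 1},
    {"dx": 0,"dy": 0,"dz": 0,"rx": 0,"ry": 0,"rz": 0,"claw": 1},
  ],
)

```text
time_s: 5.65
ee_pos: [0.4902, 0.0294, 0.0366]
eef_rot: [-3.141, 0.006, 0.142]
force: [-17.9, -3.8, 13.3]
grip_width: 0.0005
grip_force: 9.0
```

The base is hard against the fence: the force rises to 18 N with no further travel, and it sits within 1.5 mm of the expected place. Backing off, then going to the grip.

>>> step_arm(
  plan=[
    {"dx": -0.06,"dy": 0,"dz": 0,"rx": 0,"ry": 0,"rz": 0,"claw": 1},
    {"dx": -0.15,"dy": 0,"dz": 0,"rx": 0,"ry": 0,"rz": 0,"claw": 1},
    {"dx": 0,"dy": 0,"dz": -0.3,"rx": 0,"ry": 0,"rz": 0,"claw": 1},
    {"dx": 0,"dy": 0,"dz": -0.45,"rx": 0,"ry": 0,"rz": 0,"claw": 1},
    {"dx": 0,"dy": 0,"dz": -0.45,"rx": 0,"ry": 0,"rz": 0,"claw": 0},
    {"dx": 0.3,"dy": 0.15,"dz": 0,"rx": 0,"ry": 0,"rz": 0,"claw": 0},
    {"dx": 0.35,"dy": 0.2,"dz": 0,"rx": 0,"ry": 0,"rz": 0,"claw": 0},
    {"dx": 0.4,"dy": 0.2,"dz": 0,"rx": 0,"ry": 0,"rz": 0,"claw": 0},
    {"dx": 0.4,"dy": 0.2,"dz": 0,"rx": 0,"ry": 0,"rz": 0,"claw": 0},
    {"dx": 0,"dy": 0,"dz": 0,"rx": 0,"ry": 0,"rz": 0,"claw": 0},
  ],
)

```text
time_s: 6.65
ee_pos: [0.6286, -0.0287, 0.1552]
eef_rot: [3.142, 0.0, 0.14]
force: [-0.9, -0.2, 0.1]
grip_width: 0.0452
grip_force: 0.0
```

```bash
python3 look.py scene s2 200 140 355 280; python3 - <<'E'
from station import telemetry
o=telemetry.get_obs();print(o["ee_pos"],o["eef_rot"],o["grip_width"],o["time_s"])
E
```

```text
tcp jig [ 77.7 -76.  155.4] [-0.5 -0.1  0. ]
[ 0.62665981 -0.02777009  0.15540219] [-3.14124203e+00  9.81536418e-04  1.40716903e-01] 0.04895039425968491 6.7
```

View pics/s2.png

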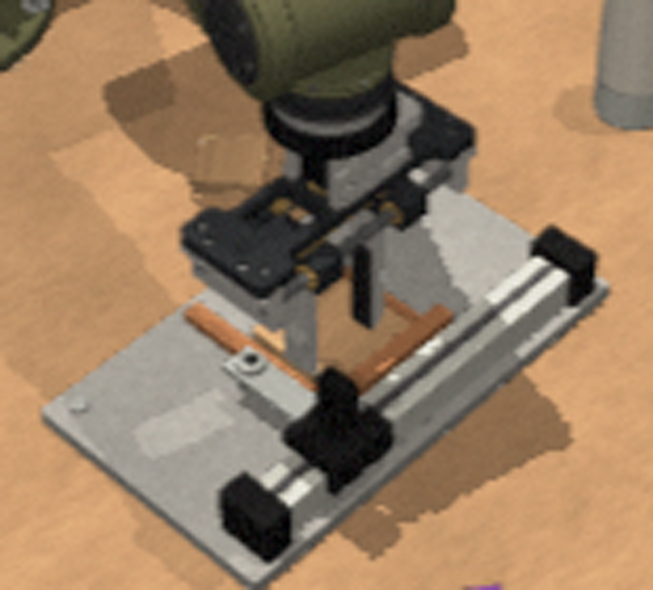

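The fingers sit above and on both sides of the black grip (crop 338,400), and the base is up against the fence. Descending and closing.

>>> step_arm(
  plan=[
    {"dx": 0.01,"dy": 0,"dz": 0.2,"rx": 0,"ry": 0,"rz": 0,"claw": 0.3},
    {"dx": 0,"dy": 0,"dz": 0.22,"rx": 0,"ry": 0,"rz": 0,"claw": 0.3},
    {"dx": 0,"dy": 0,"dz": 0.22,"rx": 0,"ry": 0,"rz": 0,"claw": 0.3},
    {"dx": 0,"dy": 0,"dz": 0,"rx": 0,"ry": 0,"rz": 0,"claw": 0.5},
    {"dx": 0,"dy": 0,"dz": 0,"rx": 0,"ry": 0,"rz": 0,"claw": 0.7},
    {"dx": 0,"dy": 0,"dz": 0,"rx": 0,"ry": 0,"rz": 0,"claw": 1},
    {"dx": 0,"dy": 0,"dz": 0,"rx": 0,"ry": 0,"rz": 0,"claw": 1},
    {"dx": 0,"dy": 0,"dz": 0,"rx": 0,"ry": 0,"rz": 0,"claw": 1},
    {"dx": 0,"dy": 0,"dz": 0,"rx": 0,"ry": 0,"rz": 0,"claw": 1},
    {"dx": 0,"dy": 0,"dz": 0,"rx": 0,"ry": 0,"rz": 0,"claw": 1},
  ],
  grip_force=20,
)

```text
time_s: 7.7
ee_pos: [0.6268, -0.0271, 0.0933]
eef_rot: [3.141, -0.0, 0.142]
force: [-0.8, 0.4, 2.7]
grip_width: 0.0157
grip_force: 20.0
```

>>> step_arm(
  plan=[
    {"dx": 0,"dy": 0,"dz": 0,"rx": 0,"ry": 0,"rz": 0,"claw": 1},
    {"dx": 0,"dy": 0,"dz": 0,"rx": 0,"ry": 0,"rz": 0,"claw": 1},
  ],
)

```text
time_s: 7.9
ee_pos: [0.6268, -0.027, 0.0933]
eef_rot: [3.141, -0.0, 0.142]
force: [-1.5, -1.0, 4.5]
grip_width: 0.0159
grip_force: 20.0
```

Gripped (15.9 mm wide, 20 N) at joint ≈ 0.025. Moving to just short of the notch range.

>>> step_arm(
  plan=[
    {"dx": 0,"dy": -0.03,"dz": 0,"rx": 0,"ry": 0,"rz": 0,"claw": 1},
    {"dx": 0,"dy": -0.05,"dz": 0,"rx": 0,"ry": 0,"rz": 0,"claw": 1},
    {"dx": 0,"dy": -0.05,"dz": 0,"rx": 0,"ry": 0,"rz": 0,"claw": 1},
    {"dx": 0,"dy": -0.05,"dz": 0,"rx": 0,"ry": 0,"rz": 0,"claw": 1},
    {"dx": 0,"dy": -0.05,"dz": 0,"rx": 0,"ry": 0,"rz": 0,"claw": 1},
    {"dx": 0,"dy": -0.02,"dz": 0,"rx": 0,"ry": 0,"rz": 0,"claw": 1},
  ],
)

```text
time_s: 8.5
ee_pos: [0.6232, -0.0023, 0.0933]
eef_rot: [3.141, -0.0, 0.142]
force: [-0.8, -6.4, 5.3]
grip_width: 0.0159
grip_force: 20.0
```

>>> step_arm(
  plan=[
    {"dx": 0,"dy": -0.01,"dz": 0,"rx": 0,"ry": 0,"rz": 0,"claw": 1},
    {"dx": 0,"dy": -0.01,"dz": 0,"rx": 0,"ry": 0,"rz": 0,"claw": 1},
  ],
)

```text
time_s: 8.7
ee_pos: [0.623, -0.0007, 0.0933]
eef_rot: [3.141, -0.0, 0.142]
force: [-0.2, -5.8, 6.0]
grip_width: 0.0162
grip_force: 20.0
```

>>> step_arm(
  plan=[
    {"dx": 0,"dy": -0.01,"dz": 0,"rx": 0,"ry": 0,"rz": 0,"claw": 1},
    {"dx": 0,"dy": -0.01,"dz": 0,"rx": 0,"ry": 0,"rz": 0,"claw": 1},
  ],
)

```text
time_s: 8.9
ee_pos: [0.6227, 0.0012, 0.0933]
eef_rot: [3.141, -0.0, 0.141]
force: [-0.8, -6.0, 4.9]
grip_width: 0.0157
grip_force: 20.0
```

>>> step_arm(
  plan=[
    {"dx": 0,"dy": -0.01,"dz": 0,"rx": 0,"ry": 0,"rz": 0,"claw": 1},
    {"dx": 0,"dy": -0.01,"dz": 0,"rx": 0,"ry": 0,"rz": 0,"claw": 1},
  ],
)

```text
time_s: 9.1
ee_pos: [0.6224, 0.0032, 0.0933]
eef_rot: [3.141, -0.0, 0.141]
force: [-0.1, -6.6, 5.3]
grip_width: 0.0158
grip_force: 20.0
```

>>> step_arm(
  plan=[
    {"dx": 0,"dy": -0.01,"dz": -0.007,"rx": 0,"ry": 0,"rz": 0,"claw": 1},
    {"dx": 0,"dy": -0.01,"dz": 0,"rx": 0,"ry": 0,"rz": 0,"claw": 1},
  ],
)

```text
time_s: 9.3
ee_pos: [0.6221, 0.0053, 0.0933]
eef_rot: [3.141, -0.0, 0.141]
force: [2.3, -5.1, -0.8]
grip_width: 0.0155
grip_force: 20.0
```

>>> step_arm(
  plan=[
    {"dx": 0,"dy": -0.01,"dz": 0,"rx": 0,"ry": 0,"rz": 0,"claw": 1},
    {"dx": 0,"dy": -0.01,"dz": 0,"rx": 0,"ry": 0,"rz": 0,"claw": 1},
  ],
)

```text
time_s: 9.5
ee_pos: [0.6218, 0.0072, 0.0933]
eef_rot: [3.141, -0.0, 0.141]
force: [2.4, -6.5, -0.5]
grip_width: 0.0164
grip_force: 20.0
```

>>> step_arm(
  plan=[
    {"dx": 0,"dy": -0.01,"dz": 0,"rx": 0,"ry": 0,"rz": 0,"claw": 1},
    {"dx": 0,"dy": -0.01,"dz": 0,"rx": 0,"ry": 0,"rz": 0,"claw": 1},
  ],
)

```text
time_s: 9.7
ee_pos: [0.6215, 0.0092, 0.0933]
eef_rot: [3.141, -0.0, 0.141]
force: [2.1, -5.5, -0.7]
grip_width: 0.0158
grip_force: 20.0
```

>>> step_arm(
  plan=[
    {"dx": 0,"dy": -0.01,"dz": 0,"rx": 0,"ry": 0,"rz": 0,"claw": 1},
    {"dx": 0,"dy": -0.01,"dz": 0,"rx": 0,"ry": 0,"rz": 0,"claw": 1},
  ],
)

```text
time_s: 9.9
ee_pos: [0.6212, 0.0112, 0.0933]
eef_rot: [3.141, -0.0, 0.141]
force: [2.5, -5.1, 0.5]
grip_width: 0.016
grip_force: 20.0
```

>>> step_arm(
  plan=[
    {"dx": 0,"dy": -0.01,"dz": 0,"rx": 0,"ry": 0,"rz": 0,"claw": 1},
    {"dx": 0,"dy": -0.01,"dz": 0,"rx": 0,"ry": 0,"rz": 0,"claw": 1},
  ],
)

```text
time_s: 10.1
ee_pos: [0.6209, 0.0132, 0.0933]
eef_rot: [3.141, -0.0, 0.141]
force: [2.2, -5.2, -0.2]
grip_width: 0.016
grip_force: 20.0
```

>>> step_arm(
  plan=[
    {"dx": 0,"dy": -0.01,"dz": 0,"rx": 0,"ry": 0,"rz": 0,"claw": 1},
    {"dx": 0,"dy": -0.01,"dz": 0,"rx": 0,"ry": 0,"rz": 0,"claw": 1},
  ],
)

```text
time_s: 10.3
ee_pos: [0.6207, 0.0152, 0.0933]
eef_rot: [3.141, -0.0, 0.141]
force: [1.9, -5.3, -1.8]
grip_width: 0.016
grip_force: 20.0
```

>>> step_arm(
  plan=[
    {"dx": 0,"dy": -0.01,"dz": 0,"rx": 0,"ry": 0,"rz": 0,"claw": 1},
    {"dx": 0,"dy": -0.01,"dz": 0,"rx": 0,"ry": 0,"rz": 0,"claw": 1},
  ],
)

```text
time_s: 10.5
ee_pos: [0.6204, 0.0171, 0.0933]
eef_rot: [3.141, -0.0, 0.141]
force: [2.0, -5.6, -0.3]
grip_width: 0.016
grip_force: 20.0
```

>>> step_arm(
  plan=[
    {"dx": 0,"dy": -0.01,"dz": 0,"rx": 0,"ry": 0,"rz": 0,"claw": 1},
    {"dx": 0,"dy": -0.01,"dz": 0,"rx": 0,"ry": 0,"rz": 0,"claw": 1},
  ],
)

```text
time_s: 10.7
ee_pos: [0.6201, 0.0191, 0.0933]
eef_rot: [3.141, -0.0, 0.141]
force: [1.8, -5.0, -1.2]
grip_width: 0.0159
grip_force: 20.0
```

>>> step_arm(
  plan=[
    {"dx": 0,"dy": -0.01,"dz": 0,"rx": 0,"ry": 0,"rz": 0,"claw": 1},
    {"dx": 0,"dy": -0.01,"dz": 0,"rx": 0,"ry": 0,"rz": 0,"claw": 1},
  ],
)

```text
time_s: 10.9
ee_pos: [0.6198, 0.0211, 0.0933]
eef_rot: [3.141, 0.0, 0.141]
force: [2.5, -6.1, -0.6]
grip_width: 0.0157
grip_force: 20.0
```

>>> step_arm(
  plan=[
    {"dx": 0,"dy": -0.01,"dz": 0,"rx": 0,"ry": 0,"rz": 0,"claw": 1},
    {"dx": 0,"dy": -0.01,"dz": 0,"rx": 0,"ry": 0,"rz": 0,"claw": 1},
  ],
)

```text
time_s: 11.1
ee_pos: [0.6195, 0.0231, 0.0933]
eef_rot: [3.141, -0.0, 0.141]
force: [1.5, -6.5, -0.9]
grip_width: 0.0161
grip_force: 20.0
```

>>> step_arm(
  plan=[
    {"dx": 0,"dy": -0.01,"dz": 0,"rx": 0,"ry": 0,"rz": 0,"claw": 1},
    {"dx": 0,"dy": -0.01,"dz": 0,"rx": 0,"ry": 0,"rz": 0,"claw": 1},
  ],
)

```text
time_s: 11.3
ee_pos: [0.6192, 0.025, 0.0933]
eef_rot: [3.141, 0.0, 0.141]
force: [1.9, -5.6, -1.2]
grip_width: 0.016
grip_force: 20.0
```

>>> step_arm(
  plan=[
    {"dx": 0,"dy": -0.01,"dz": 0,"rx": 0,"ry": 0,"rz": 0,"claw": 1},
    {"dx": 0,"dy": -0.01,"dz": 0,"rx": 0,"ry": 0,"rz": 0,"claw": 1},
  ],
)

```text
time_s: 11.5
ee_pos: [0.619, 0.027, 0.0933]
eef_rot: [3.141, -0.0, 0.142]
force: [1.8, -5.3, -0.8]
grip_width: 0.0158
grip_force: 20.0
```

>>> step_arm(
  plan=[
    {"dx": 0,"dy": -0.01,"dz": 0,"rx": 0,"ry": 0,"rz": 0,"claw": 1},
    {"dx": 0,"dy": -0.01,"dz": 0,"rx": 0,"ry": 0,"rz": 0,"claw": 1},
  ],
)

```text
time_s: 11.7
ee_pos: [0.6187, 0.029, 0.0933]
eef_rot: [3.141, -0.0, 0.141]
force: [2.0, -5.7, -0.6]
grip_width: 0.0161
grip_force: 20.0
```

>>> step_arm(
  plan=[
    {"dx": 0,"dy": -0.01,"dz": 0,"rx": 0,"ry": 0,"rz": 0,"claw": 1},
    {"dx": 0,"dy": -0.01,"dz": 0,"rx": 0,"ry": 0,"rz": 0,"claw": 1},
  ],
)

```text
time_s: 11.9
ee_pos: [0.6184, 0.031, 0.0933]
eef_rot: [3.141, 0.0, 0.141]
force: [2.8, -5.7, -0.4]
grip_width: 0.0158
grip_force: 20.0
```

>>> step_arm(
  plan=[
    {"dx": 0,"dy": -0.01,"dz": 0,"rx": 0,"ry": 0,"rz": 0,"claw": 1},
    {"dx": 0,"dy": -0.01,"dz": 0,"rx": 0,"ry": 0,"rz": 0,"claw": 1},
  ],
)

```text
time_s: 12.1
ee_pos: [0.6181, 0.033, 0.0933]
eef_rot: [3.141, 0.0, 0.141]
force: [1.7, -5.6, -0.8]
grip_width: 0.0158
grip_force: 20.0
```

>>> step_arm(
  plan=[
    {"dx": 0,"dy": -0.01,"dz": 0,"rx": 0,"ry": 0,"rz": 0,"claw": 1},
    {"dx": 0,"dy": -0.01,"dz": 0,"rx": 0,"ry": 0,"rz": 0,"claw": 1},
  ],
)

```text
time_s: 12.3
ee_pos: [0.6178, 0.0349, 0.0933]
eef_rot: [3.141, 0.0, 0.142]
force: [1.4, -5.8, -0.8]
grip_width: 0.0159
grip_force: 20.0
```

>>> step_arm(
  plan=[
    {"dx": 0,"dy": -0.01,"dz": 0,"rx": 0,"ry": 0,"rz": 0,"claw": 1},
    {"dx": 0,"dy": -0.01,"dz": 0,"rx": 0,"ry": 0,"rz": 0,"claw": 1},
  ],
)

```text
time_s: 12.5
ee_pos: [0.6175, 0.037, 0.0933]
eef_rot: [3.141, 0.0, 0.142]
force: [3.4, -4.8, -1.0]
grip_width: 0.016
grip_force: 20.0
```

>>> step_arm(
  plan=[
    {"dx": 0,"dy": -0.01,"dz": 0,"rx": 0,"ry": 0,"rz": 0,"claw": 1},
    {"dx": 0,"dy": -0.01,"dz": 0,"rx": 0,"ry": 0,"rz": 0,"claw": 1},
  ],
)

```text
time_s: 12.7
ee_pos: [0.6172, 0.0392, 0.0933]
eef_rot: [3.141, 0.0, 0.141]
force: [1.6, -3.9, -0.7]
grip_width: 0.0155
grip_force: 20.0
```

The drag is falling, so this is probably the notch's entry. Finer steps from here.

>>> step_arm(
  plan=[
    {"dx": 0,"dy": -0.01,"dz": 0,"rx": 0,"ry": 0,"rz": 0,"claw": 1},
  ],
)

```text
time_s: 12.8
ee_pos: [0.617, 0.0404, 0.0933]
eef_rot: [-3.142, 0.0, 0.142]
force: [2.1, -2.4, -2.5]
grip_width: 0.0156
grip_force: 20.0
```

>>> step_arm(
  plan=[
    {"dx": 0,"dy": -0.01,"dz": 0,"rx": 0,"ry": 0,"rz": 0,"claw": 1},
  ],
)

```text
time_s: 12.9
ee_pos: [0.6168, 0.0417, 0.0933]
eef_rot: [-3.141, 0.0, 0.142]
force: [2.5, -1.3, -3.8]
grip_width: 0.0159
grip_force: 20.0
```

>>> step_arm(
  plan=[
    {"dx": 0,"dy": -0.01,"dz": 0,"rx": 0,"ry": 0,"rz": 0,"claw": 1},
  ],
)

```text
time_s: 13.0
ee_pos: [0.6166, 0.0428, 0.0933]
eef_rot: [-3.141, 0.0, 0.142]
force: [4.3, 0.7, -4.3]
grip_width: 0.0158
grip_force: 20.0
```

>>> step_arm(
  plan=[
    {"dx": 0,"dy": -0.005,"dz": 0,"rx": 0,"ry": 0,"rz": 0,"claw": 1},
  ],
)

```text
time_s: 13.1
ee_pos: [0.6165, 0.0434, 0.0933]
eef_rot: [-3.141, 0.0, 0.142]
force: [4.1, 0.4, -4.9]
grip_width: 0.0158
grip_force: 20.0
```

>>> step_arm(
  plan=[
    {"dx": 0,"dy": -0.005,"dz": 0,"rx": 0,"ry": 0,"rz": 0,"claw": 1},
  ],
)

```text
time_s: 13.2
ee_pos: [0.6165, 0.0438, 0.0934]
eef_rot: [-3.141, 0.0, 0.142]
force: [4.4, -0.0, -6.7]
grip_width: 0.0159
grip_force: 20.0
```

>>> step_arm(
  plan=[
    {"dx": 0,"dy": 0,"dz": 0,"rx": 0,"ry": 0,"rz": 0,"claw": 1},
  ],
)

```text
time_s: 13.3
ee_pos: [0.6165, 0.0438, 0.0934]
eef_rot: [-3.141, 0.0, 0.142]
force: [3.6, 3.4, -8.0]
grip_width: 0.016
grip_force: 20.0
```

>>> step_arm(
  plan=[
    {"dx": 0,"dy": -0.005,"dz": 0.007,"rx": 0,"ry": 0,"rz": 0,"claw": 1},
    {"dx": 0,"dy": 0,"dz": 0,"rx": 0,"ry": 0,"rz": 0,"claw": 1},
  ],
)

```text
time_s: 13.5
ee_pos: [0.6165, 0.044, 0.0933]
eef_rot: [-3.141, -0.0, 0.142]
force: [-0.1, 1.5, -0.5]
grip_width: 0.0158
grip_force: 20.0
```

>>> step_arm(
  plan=[
    {"dx": 0,"dy": -0.005,"dz": 0,"rx": 0,"ry": 0,"rz": 0,"claw": 1},
    {"dx": 0,"dy": 0,"dz": 0,"rx": 0,"ry": 0,"rz": 0,"claw": 1},
  ],
)

```text
time_s: 13.7
ee_pos: [0.6165, 0.0445, 0.0933]
eef_rot: [-3.141, -0.0, 0.142]
force: [-1.5, 1.5, 3.4]
grip_width: 0.0158
grip_force: 20.0
```

>>> step_arm(
  plan=[
    {"dx": 0,"dy": -0.005,"dz": 0,"rx": 0,"ry": 0,"rz": 0,"claw": 1},
    {"dx": 0,"dy": 0,"dz": 0,"rx": 0,"ry": 0,"rz": 0,"claw": 1},
  ],
)

```text
time_s: 13.9
ee_pos: [0.6164, 0.0449, 0.0933]
eef_rot: [-3.142, -0.0, 0.142]
force: [-1.9, 1.1, 4.9]
grip_width: 0.0157
grip_force: 20.0
```

>>> step_arm(
  plan=[
    {"dx": 0,"dy": -0.005,"dz": 0,"rx": 0,"ry": 0,"rz": 0,"claw": 1},
    {"dx": 0,"dy": 0,"dz": 0,"rx": 0,"ry": 0,"rz": 0,"claw": 1},
  ],
)

```text
time_s: 14.1
ee_pos: [0.6164, 0.0451, 0.0933]
eef_rot: [3.141, -0.0, 0.142]
force: [-2.5, -1.2, 5.5]
grip_width: 0.0157
grip_force: 20.0
```

>>> step_arm(
  plan=[
    {"dx": 0,"dy": -0.005,"dz": 0,"rx": 0,"ry": 0,"rz": 0,"claw": 1},
    {"dx": 0,"dy": 0,"dz": 0,"rx": 0,"ry": 0,"rz": 0,"claw": 1},
  ],
)

```text
time_s: 14.3
ee_pos: [0.6164, 0.0453, 0.0932]
eef_rot: [3.141, -0.0, 0.142]
force: [-2.3, -3.7, 5.6]
grip_width: 0.0161
grip_force: 20.0
```

```bash
python3 look.py scene s3 215 165 315 240; python3 look.py top t3 215 165 335 255
```

```text
tcp jig [77.8 -2.3 93.3] [-2.2 -3.6  4.4]
tcp jig [77.8 -2.3 93.3] [-2.6 -2.9  5.7]
```

View pics/s3.png

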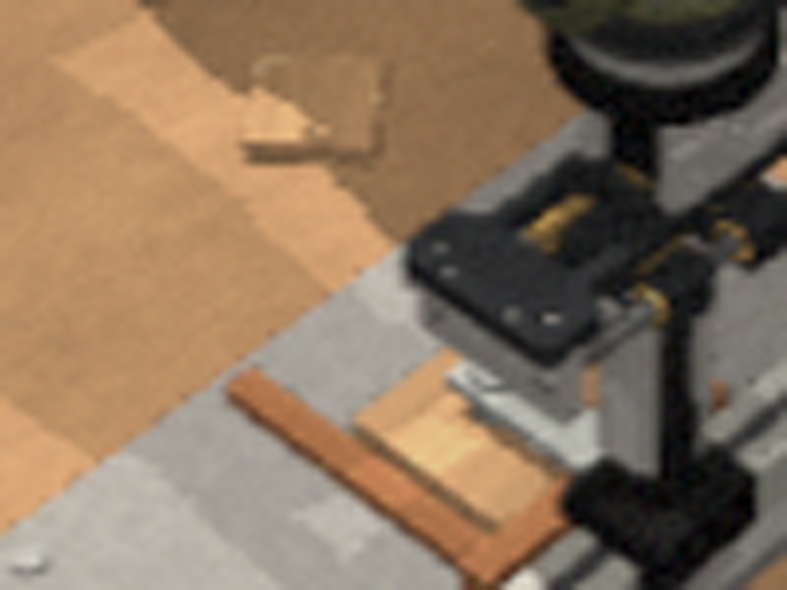

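Base home is visible: its edge meets the fence at crop (500,520), and the guide is gripped. The force turned from assisting to resisting at TCP y≈0.045, which is the notch's centre. To check, I'll open slightly so the guide can centre itself, then regrip and read the forces.

>>> step_arm(
  plan=[
    {"dx": 0,"dy": 0.006,"dz": 0,"rx": 0,"ry": 0,"rz": 0,"claw": 1},
    {"dx": 0,"dy": 0,"dz": 0,"rx": 0,"ry": 0,"rz": 0,"claw": 0.75},
    {"dx": 0,"dy": 0,"dz": 0,"rx": 0,"ry": 0,"rz": 0,"claw": 0.75},
    {"dx": 0,"dy": 0,"dz": 0,"rx": 0,"ry": 0,"rz": 0,"claw": 0.75},
    {"dx": 0,"dy": 0,"dz": 0,"rx": 0,"ry": 0,"rz": 0,"claw": 0.75},
  ],
)

```text
time_s: 14.9
ee_pos: [0.6163, 0.0453, 0.0928]
eef_rot: [-3.142, 0.0, 0.142]
force: [-0.2, -0.5, 0.3]
grip_width: 0.0235
grip_force: 0.0
```

>>> step_arm(
  plan=[
    {"dx": 0,"dy": 0,"dz": 0,"rx": 0,"ry": 0,"rz": 0,"claw": 1},
    {"dx": 0,"dy": 0,"dz": 0,"rx": 0,"ry": 0,"rz": 0,"claw": 1},
    {"dx": 0,"dy": 0,"dz": 0,"rx": 0,"ry": 0,"rz": 0,"claw": 1},
    {"dx": 0,"dy": 0,"dz": 0,"rx": 0,"ry": 0,"rz": 0,"claw": 1},
  ],
)

```text
time_s: 15.3
ee_pos: [0.6163, 0.0453, 0.0929]
eef_rot: [-3.142, 0.0, 0.142]
force: [0.1, -0.4, -0.6]
grip_width: 0.0161
grip_force: 20.0
```

>>> step_arm(
  plan=[
    {"dx": 0,"dy": 0,"dz": 0,"rx": 0,"ry": 0,"rz": 0,"claw": 1},
    {"dx": 0,"dy": 0,"dz": 0,"rx": 0,"ry": 0,"rz": 0,"claw": 1},
  ],
)

```text
time_s: 15.5
ee_pos: [0.6163, 0.0453, 0.0929]
eef_rot: [-3.142, 0.0, 0.142]
force: [0.0, -0.7, -1.7]
grip_width: 0.0158
grip_force: 20.0
```

```bash
python3 -c "
from station import hand_in
print(hand_in())"
```

```text
the job is handed in; nothing more can be done
None
```

I handed the job in at about 15.5 s. The lamp base is home against the fence, and the guide is held still, gripped at 20 N in what the slide forces show to be the notch. The pin itself was too small to see, so I didn't confirm the click by eye. The bystanders were not touched.

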